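Unstack the storage tins into their trays

ROBOT

A 6-joint arm with a two-finger parallel gripper is mounted at the origin on the work surface. World frame = base frame: x ahead of the robot, y to its left, z up, the work surface at z = 0. Lengths are in m, angles in degrees, forces in N, time in s.
With the tool pointing down it reaches from about 0.425 to 0.95 m from the base axis. Payload 3.5 kg.
Tool frame: the origin (TCP) lies on the centre line of the jaws, within the pads' length; the fingertips stand 19 mm ahead of it and the grasp point (between the pads) is the TCP; z points along the fingers, y is the line along which they close (so a half turn about z gives the same grasp; the last joint's range is limited). The gripper opens to 85 mm and grips with 20 to 120 N. Pads are 22 mm wide; open, the fingers measure 114 mm over their backs; the gripper's body (76 mm by 85 mm) begins 54 mm behind the grasp point. The pads swing forward as they close: fully open they stand 13 mm farther back than shut.
Start: joints at [56.436, 16.404, 90.338, -0, 73.258, -8.594], TCP at [0.285, 0.612, 0.211] pointing down, gripper open.
Joint ranges: [-158.93, 158.93], [-51.34, 127.21], [12.03, 142.37], [-87.48, 267.48], [13.55, 161.25], [-162.69, 162.69]. Speed limits (degrees/s): [159.86, 159.86, 180, 180, 180, 180].

INTERFACE

Orientations are given as a 3x3 rotation matrix whose columns are the frame's x, y, z axes.
In Python, from station import state, capture, hand_in, silhouettes gives the robot as it stands.
- The arm moves only by the tool apply_moves, never from a script. Its argument "commands" is a list of rows, each a list of 6 numbers: the shift along the tool's x, y, z in units of 250 mm (1.0 is 250 mm), then the turn, a rotation vector about the tool's x, y, z in units of 45 degrees (1.0 is 45 degrees). In form: [[x, y, z, rx, ry, rz], ...]. A call has 1 to 12 rows; each row is the pose to reach, as a shift and turn from the pose commanded when the call began, along the tool's axes at that moment; what a row does not reach only later rows make up. A row lasts 1/10 s, in which the tool goes at most 50 mm and 8.59 degrees, less where a joint would pass 70% of its speed; a pose out of reach is approached as far as the arm can. A call with a number of a shift or a turn outside -1 to 1 is refused whole. A call with a gripper value outside its range is refused whole. "gripper" is the closure, from -1 (fully open) to 1 (shut), set as the call begins (left out, the last holds). The fingers move at their own pace and stop on an object; "force" is the grip in N (left out, the last holds). Time passes only in rows, so rows that repeat a pose let the fingers close. It gives the time, the measured TCP pose, the force, the opening and the grip force at its end, in the units of the state.
- state(): the state, without advancing time (a new reading comes with each control period).
- capture(name): name is "side" or "top" or "wrist"; returns a dict with "img" (420x560x3 uint8, blue, green, red), "fx", "fy", "cx", "cy" (pixels), "dist" ([k1, k2, p1, p2, k3] as OpenCV has them; the pictures are not rectified), "xyz" and "rotation" of the camera in the world. Camera axes: x right, y down, z forward; pixel columns grow to the right and rows downward; lengths in m; the calibration is good to about 2 mm. A picture is of the moment at which its call begins. There is no depth.
- hand_in(): hands the job in; it is judged then, once.
Trained networks look in a picture, given as the dict that the camera call returned (one of the last four; its "shot" number tells which), for a name from the list of things; names that differ only in an ending like _2 or _b are one class to them, and where a whole thing is asked for, a point or a joint stands for the part that bears it (a point fixed in the world has none). Each returns a list of dicts, best first, with "score" (0 to 1); they miss things now and then, are a little off and sometimes report something else, mostly with a low value. They report only what shows in the picture. A call takes as long as a camera call.
- silhouettes(query, picture): "region" (420x560 bool, what is visible of it) and "xy" ([column, row] in pixels, amid what is visible of it).
The state is a dict: "time_s": time; "q": joint angles; "qvel": joint speeds; "joint_efforts": joint torques, N m; "tcp_pos": TCP position; "eef_rot": TCP orientation; "wrist_force": force on the tool from outside, world axes, zero at the start; "ft_torque": the same for the moment, N m; "finger_gap": opening from 0.0 (shut) to 1.0 (fully open); "grip_force": force on a finger pad.
Only numpy, scipy, OpenCV 4.12 (cv2) and the standard library are available. Lean on these libraries where they do the work, as an engineer would, in place of code of your own. Each camera call takes 0.05 s, during which the arm holds its last target. There are 200 camera calls.

TASK

Take the stack of steel storage tins on the kitchen counter apart and put each tin into the wooden tray of its own shape and size, upright and flat on the tray's floor inside the rim. Do not drop a tin or knock the stack down, and leave the oil bottle, the mug and the jar where they stand.

Things in the scene. Friction and masses are not known exactly. Their poses are not given: they have to be found in the camera images.
- tin_rect: Steel tin with an inset black lid, rectangular, 104 x 66 mm in plan, 44 mm tall, 0.2 to 0.42 kg; origin at the centre of its underside, z up; x along the 104 mm side, y along the 66 mm side. The lowest of the stack, standing on the counter. The body is 38 mm tall, the lid its top 6 mm and 3 mm narrower on every side; the whole is one rigid piece.
- tin_oval: Steel tin with an inset black lid, oval (straight sides, half-round ends), 90 x 54 mm in plan, 44 mm tall, 0.15 to 0.31 kg; origin at the centre of its underside, z up; x along the 90 mm length, y across the 54 mm width. Second in the stack, resting on the rectangular tin's lid. The body is 38 mm tall, the lid its top 6 mm and 3 mm narrower on every side; the whole is one rigid piece.
- tin_square: Steel tin with an inset black lid, square, 46 x 46 mm in plan, 44 mm tall, 0.1 to 0.21 kg; origin at the centre of its underside, z up; x and y square to its sides. Third in the stack, resting on the oval tin's lid. The body is 38 mm tall, the lid its top 6 mm and 3 mm narrower on every side; the whole is one rigid piece.
- tin_round: Steel tin with an inset black lid, round, 34 mm diameter, 44 mm tall, 0.06 to 0.13 kg; origin at the centre of its underside, z up. Top of the stack, resting on the square tin's lid. The body is 38 mm tall, the lid its top 6 mm and 3 mm narrower on every side; the whole is one rigid piece.
- tray_rect: Fixed wooden tray for the rectangular tin: 120 x 82 mm inside, 138 x 100 mm outside, floor 3 mm thick (its top 3 mm above the origin), rim a round bead 9 mm high and 9 mm wide; the tin has 8 mm of play on every side. Origin at the centre of its underside, on the counter; x along its length.
- tray_oval: Fixed wooden tray for the oval tin: oval, 106 x 70 mm inside, 124 x 88 mm outside, floor 3 mm thick (its top 3 mm above the origin), rim a round bead 9 mm high and 9 mm wide; the tin has 8 mm of play on every side. Origin at the centre of its underside, on the counter; x along its length.
- tray_square: Fixed wooden tray for the square tin: 62 x 62 mm inside, 80 x 80 mm outside, floor 3 mm thick (its top 3 mm above the origin), rim a round bead 9 mm high and 9 mm wide; the tin has 8 mm of play on every side. Origin at the centre of its underside, on the counter; x and y square to its sides.
- tray_round: Fixed wooden tray for the round tin: 50 mm inside diameter, 68 mm outside, floor 3 mm thick (its top 3 mm above the origin), rim a round bead 9 mm high and 9 mm wide; the tin has 8 mm of play on every side. Origin at the centre of its underside, on the counter.
- oil_bottle: Bystander: loose amber glass oil bottle, 60 mm diameter, 190 mm tall, upright; origin at the centre of its underside.
- mug: Bystander: loose blue mug, 76 mm diameter, 85 mm tall, handle on its +y side; origin at the centre of its underside.
- jar: Bystander: loose glass jar with a red cap, 60 mm diameter, 90 mm tall; origin at the centre of its underside.

How it is judged (in metres and radians):
At the end, for the whole second after the job is handed in: Each of the four tins is in the tray of its own shape: centre within 12 mm of the tray's centre, underside less than 6 mm above the tray's underside (that is, on its 3 mm floor), upright within 0.08 rad, and at rest (under 0.02 m/s) (horizontal distance between tin_rect and tray_rect below 0.012 m and z of tin_rect in the frame of tray_rect below 0.006 m and angle between each of tin_rect, tin_oval, tin_square, tin_round's own z axis and vertical below 0.08 rad and linear speed of each of tin_rect, tin_oval, tin_square, tin_round below 0.02 m/s and horizontal distance between tin_oval and tray_oval below 0.012 m and z of tin_oval in the frame of tray_oval below 0.006 m and horizontal distance between tin_square and tray_square below 0.012 m and z of tin_square in the frame of tray_square below 0.006 m and horizontal distance between tin_round and tray_round below 0.012 m and z of tin_round in the frame of tray_round below 0.006 m); the robot touches nothing.
It fails at once if a tin is dropped or knocked down (moves at over 0.8 m/s while the fingers do not touch it) ((linear speed of tin_rect above 0.8 m/s and contact force between the fingers and tin_rect below 0.05 N) or (linear speed of tin_oval above 0.8 m/s and contact force between the fingers and tin_oval below 0.05 N) or (linear speed of tin_square above 0.8 m/s and contact force between the fingers and tin_square below 0.05 N) or (linear speed of tin_round above 0.8 m/s and contact force between the fingers and tin_round below 0.05 N)).
It fails at once if the oil bottle, the mug or the jar is pushed more than 20 mm or tipped more than 0.3 rad (distance of any of oil_bottle, mug, jar from where it was at the start of the episode above 0.02 m or angle between any of oil_bottle, mug, jar's own z axis and vertical above 0.3 rad).
It also fails if it takes over 128 s, if anything falls off the work surface, if the arm or the gripper's body presses on something with over 40 N, if the wrist force passes 120 N, or if a joint passes its speed limit or range.

## Working session

There is one attempt and no reset: what is moved stays moved. The work goes in short steps, Python scripts to look and compute and a tool call to move; the robot and the scene stay as the last step left them, time stands still between calls to the robot, and variables do not carry over. Pictures are saved under pics/ and viewed, at most 14 in all, crops included, and the job is handed in when it is done.

Besides the shell and the picture viewer there is one more tool, called after "Request:" as a command line: name --pt "numbers of a row" for each row, then --argument value for the rest. apply_moves: Moves the arm, as the interface text tells. Shifts and turns lie within -1 to 1; 1 stands for 250 mm of shift or 45 degrees of turn. Its arguments: {"type":"object","properties":{"commands":{"type":"array"},"gripper":{"type":"number"},"force":{"type":"number"}},"required":["commands"]}

```bash
mkdir -p pics; cat > h.py <<'E'
import numpy as np, cv2
from station import state, capture, hand_in, silhouettes
def K(c): return np.array([[c['fx'],0,c['cx']],[0,c['fy'],c['cy']],[0,0,1.]])
def ray(c,px):
    u=cv2.undistortPoints(np.array(px,float).reshape(-1,1,2),K(c),np.array(c['dist'],float)).reshape(-1,2)
    return np.c_[u,np.ones(len(u))]@np.array(c['rotation']).T
def onplane(c,px,z):
    d=ray(c,px); o=np.array(c['xyz']); return o+d*((z-o[2])/d[:,2])[:,None]
def proj(c,P):
    R=np.array(c['rotation']); rv=cv2.Rodrigues(R.T)[0]
    return cv2.projectPoints(np.array(P,float).reshape(-1,1,3),rv,-R.T@np.array(c['xyz']),K(c),np.array(c['dist'],float))[0].reshape(-1,2)
E
python3 - <<'E'
from h import *
for n in ("top","side"):
    c=capture(n); cv2.imwrite(f"pics/{n}0.png",c['img'])
    print(n,c['xyz'],np.round(c['rotation'],3).tolist(),c['fx'],c['dist'])
    for q in "tin_rect tin_oval tin_square tin_round tray_rect tray_oval tray_square tray_round oil_bottle mug jar".split():
        for r in silhouettes(q,c)[:2]:
            print(q,round(r['score'],2),np.round(r['xy']),r['region'].sum(),np.round(onplane(c,[r['xy']],0.0)[0],3))
print(state())
E
```

```text
top [ 0.32822426 -0.00480045  1.36064518] [[0.008, -0.983, 0.182], [-1.0, -0.007, 0.004], [-0.003, -0.182, -0.983]] 472.9126617455664 [-0.12917119  0.          0.          0.          0.        ]
tin_rect 0.57 [351. 202.] 347 [ 0.613 -0.225  0.   ]
tin_oval 0.8 [347. 197.] 333 [ 0.627 -0.213  0.   ]
tin_square 0.75 [351. 196.] 145 [ 0.629 -0.226  0.   ]
tin_round 0.51 [361. 185.] 177 [ 0.662 -0.255  0.   ]
tray_rect 0.62 [199. 203.] 1585 [0.605 0.221 0.   ]
tray_oval 0.9 [271. 238.] 1068 [0.504 0.01  0.   ]
tray_square 0.68 [174. 287.] 753 [0.359 0.285 0.   ]
tray_square 0.32 [349. 193.] 125 [ 0.639 -0.221  0.   ]
tray_round 0.95 [373. 290.] 435 [ 0.355 -0.283  0.   ]
tray_round 0.5 [348. 194.] 320 [ 0.634 -0.217  0.   ]
oil_bottle 0.81 [106. 226.] 689 [0.534 0.499 0.   ]
mug 0.93 [270. 146.] 812 [0.781 0.014 0.   ]
mug 0.6 [348. 194.] 279 [ 0.634 -0.217  0.   ]
jar 0.93 [431. 224.] 528 [ 0.546 -0.463  0.   ]
side [ 0.44120976 -1.23428515  0.87728362] [[0.996, -0.023, 0.087], [-0.087, -0.517, 0.852], [0.025, -0.856, -0.517]] 481.3491895526245 [0.0034146 0.        0.        0.        
[... 638 characters left out ...]
   7.32576122e+01, -8.59657083e+00]), 'qvel': array([ 0.06717953, -0.08766355,  0.01065813,  0.0090398 ,  0.08108427,
        0.00819337]), 'joint_efforts': array([-5.89720530e-04, -4.05964172e+01, -2.92937654e+01, -2.09687073e-04,
        5.94284411e-04, -8.01723189e-06]), 'tcp_pos': array([0.28490327, 0.61193073, 0.21133569]), 'eef_rot': array([[-9.06563985e-01,  4.22068406e-01,  3.25530681e-05],
       [ 4.22068406e-01,  9.06563986e-01,  1.25711800e-05],
       [-2.42055413e-05,  2.51362006e-05, -9.99999999e-01]]), 'wrist_force': array([-0.47322136, -0.02492405,  0.06344652]), 'ft_torque': array([-0.00190646, -0.01153227,  0.01994791]), 'grip_force': 0.0, 'finger_gap': 1.0008427569170415}
```

View pics/top0.png

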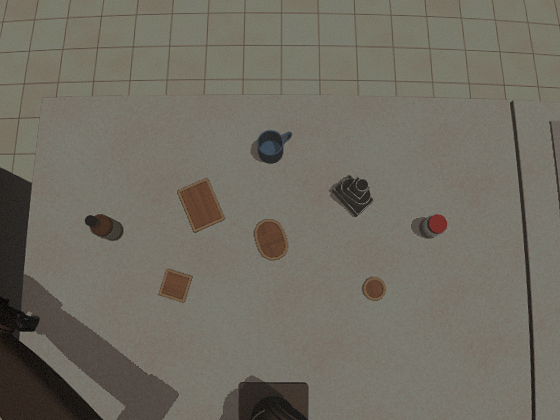

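View pics/side0.png

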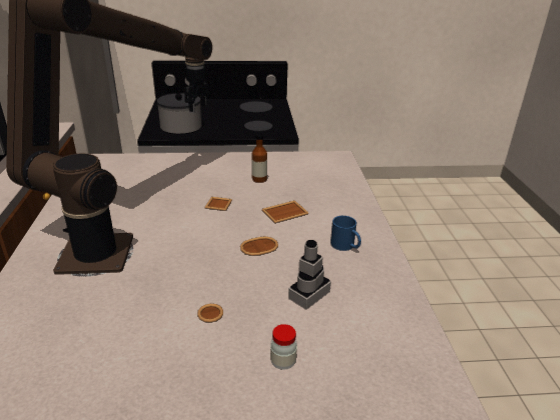

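The top view shows the stack at about pixel (353,195), with the trays at (199,203), (271,238), (174,287) and (373,290). Next I'll measure the tray outlines and work out the first move.

```bash
cat >> h.py <<'E'
def plan(pos,yaw=None):
    """tool-frame move (in units) to world pos, yaw = direction of jaw line (deg, mod 180), tool down"""
    s=state(); R=np.array(s['eef_rot']); p=np.array(s['tcp_pos'])
    d=R.T@(np.array(pos)-p)/0.25
    y0=np.degrees(np.arctan2(R[1,1],R[0,1])); out=[np.round(d,4).tolist()]
    if yaw is not None:
        q1=np.degrees(np.arctan2(pos[1],pos[0]))
        dy=(yaw-y0+90)%180-90
        out.append(('rz',round(-dy/45,4),'yaw now',round(y0,2),'q6 after',round(q1-y0-dy,1), 'wrapped 180 option', round(-(dy-np.sign(dy)*180)/45,4)))
    return out
E
python3 - <<'E'
from h import *
for n in ("top","side"):
    c=capture(n)
    for q in "tray_rect tray_oval tray_square tray_round".split():
        rs=[r for r in silhouettes(q,c) if r['score']>.5]
        if not rs: continue
        m=rs[0]['region'].astype(np.uint8)
        ct=max(cv2.findContours(m,0,cv2.CHAIN_APPROX_NONE)[0],key=cv2.contourArea).reshape(-1,2)
        w=onplane(c,ct,0.007)[:,:2]
        (x,y),(a,b),th=cv2.minAreaRect((w*1000).astype(np.float32))
        yy,xx=np.nonzero(m); W=onplane(c,np.c_[xx,yy],.007)[:,:2]; C=np.cov(W.T); e,v=np.linalg.eigh(C)
        print(n,q,np.round([x,y,a,b,th],1),'cent',np.round(W.mean(0)*1000,1),'PCA yaw',round(np.degrees(np.arctan2(v[1,1],v[0,1]))%180,1))
c=capture("wrist");print(c['xyz'],np.round(c['rotation'],3),c['fx'],c['dist'])
print(plan([.62,-.2,.42],0))
E
```

```text
top tray_rect [598.3 216.  140.7 103.1  24.2] cent [597.6 215.8] PCA yaw 24.7
top tray_oval [498.7  12.3 122.1  88.4  18.6] cent [498.1  11.6] PCA yaw 18.6
top tray_square [363.6 284.   82.   80.6  72.8] cent [364.6 283.2] PCA yaw 46.0
top tray_round [ 360.  -285.8   60.1   61.4   44.1] cent [ 359.5 -285.8] PCA yaw 116.9
side tray_rect [596.6 207.5 142.2 106.8  24.7] cent [594.7 206.7] PCA yaw 31.8
side tray_oval [496.4   5.8 122.2  94.5  26.5] cent [495.6   2.8] PCA yaw 23.1
side tray_square [363.  273.   78.7  81.1  87.5] cent [362.5 272.4] PCA yaw 65.2
side tray_round [ 357.1 -291.7   66.9   65.7   86.6] cent [ 357. -291.] PCA yaw 94.5
[0.2153795  0.64475768 0.37430236] [[ 0.422  0.864  0.273]
 [ 0.906 -0.403 -0.127]
 [-0.     0.301 -0.954]] 300.82156441975 [-0.06031196  0.          0.          0.          0.        ]
[[-2.5859, -2.3784, -0.8348], ('rz', np.float64(1.4452), 'yaw now', np.float64(65.03), 'q6 after', np.float64(-17.9), 'wrapped 180 option', np.float64(-2.5548))]
```

```bash
python3 - <<'E'
import cv2
a=cv2.imread('pics/top0.png')[165:230,310:400]; b=cv2.imread('pics/side0.png')[230:315,275:345]
a=cv2.resize(a,None,fx=4.4,fy=4.4,interpolation=cv2.INTER_CUBIC); b=cv2.resize(b,None,fx=5,fy=5,interpolation=cv2.INTER_CUBIC)
import numpy as np
o=np.zeros((430,760,3),np.uint8); o[:a.shape[0],:a.shape[1]]=a; o[:b.shape[0],400:400+b.shape[1]]=b
cv2.imwrite('pics/crop0.png',cv2.convertScaleAbs(o,alpha=1.6))
E
```

```text
(no output)
```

View pics/crop0.png

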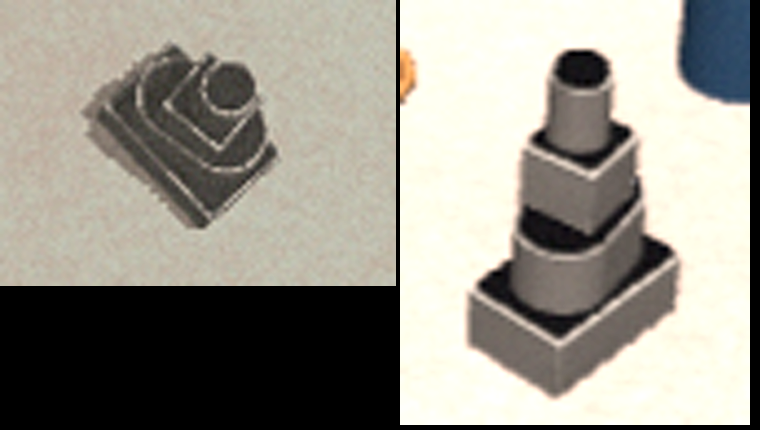

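The crop shows the four tins stacked with their long sides at a yaw of about 44°. The round lid is off-centre on the square one.

Request:
apply_moves --pt "-1 -1 -0.6 0 0 0.8" --pt "-1 -1 -0.6 0 0 0.8" --pt "-1 -1 -0.6 0 0 0.8" --pt "-1 -1 -0.6 0 0 0.8" --pt "-1 -1 -0.6 0 0 0.8" --pt "-1 -1 -0.6 0 0 0.8" --pt "-1 -1 -0.6 0 0 0.8" --pt "-1 -1 -0.6 0 0 0.8" --pt "-1 -1 -0.6 0 0 0.8" --pt "-1 -1 -0.6 0 0 0.8" --gripper -1 --force 30

```text
time_s: 2.75
tcp_pos: [0.4062, 0.2795, 0.3617]
eef_rot: [[-0.484, 0.875, 0.001], [0.875, 0.484, 0.001], [0.0, 0.001, -1.0]]
wrist_force: [-1.0, 0.1, 0.1]
finger_gap: 0.999
grip_force: 0.0
```

```bash
python3 -c "
from h import *
print(state()['tcp_pos'],plan([.6,-.17,.34],-46))"
```

```text
[0.40620143 0.27945315 0.36167349] [[-1.9485, -0.1914, 0.0856], ('rz', np.float64(1.6652), 'yaw now', np.float64(28.93), 'q6 after', np.float64(30.2), 'wrapped 180 option', np.float64(-2.3348))]
```

Request:
apply_moves --pt "-1 -0.1 0.04 0 0 0.85" --pt "-1 -0.1 0.04 0 0 0.85" --pt "-1 -0.1 0.04 0 0 0.85" --pt "-1 -0.1 0.04 0 0 0.85" --pt "-1 -0.1 0.04 0 0 0.85" --pt "-1 -0.1 0.04 0 0 0.85"

```text
time_s: 3.35
tcp_pos: [0.5065, 0.0458, 0.3489]
eef_rot: [[0.166, 0.986, -0.004], [0.986, -0.166, -0.001], [-0.001, -0.003, -1.0]]
wrist_force: [-0.5, -0.1, -0.3]
finger_gap: 0.998
grip_force: 0.0
```

```bash
python3 -c "
from h import *
print(state()['tcp_pos'],plan([.6,-.17,.34],-46))"
```

```text
[0.50645773 0.04584768 0.34891582] [[-0.7894, 0.5121, 0.0351], ('rz', np.float64(0.8104), 'yaw now', np.float64(-9.53), 'q6 after', np.float64(30.2), 'wrapped 180 option', np.float64(-3.1896))]
```

Request:
apply_moves --pt "-0.79 0.51 0.035 0 0 0.81" --pt "-0.79 0.51 0.035 0 0 0.81" --pt "-0.79 0.51 0.035 0 0 0.81" --pt "-0.79 0.51 0.035 0 0 0.81" --pt "-0.79 0.51 0.035 0 0 0.81" --pt "-0.79 0.51 0.035 0 0 0.81" --pt "-0.79 0.51 0.035 0 0 0.81" --pt "-0.79 0.51 0.035 0 0 0.81"

```text
time_s: 4.15
tcp_pos: [0.5997, -0.164, 0.3422]
eef_rot: [[0.713, 0.701, -0.001], [0.701, -0.713, 0.001], [0.0, -0.001, -1.0]]
wrist_force: [-0.9, 0.4, 0.0]
finger_gap: 1.0
grip_force: 0.0
```

```bash
python3 -c "
from h import *
c=capture('wrist'); cv2.imwrite('pics/w1.png',c['img']); 
import pickle; pickle.dump(c,open('w1.pkl','wb'))
print(state()['tcp_pos'],c['xyz'])
for q in 'tin_rect tin_oval tin_square tin_round'.split():
  for r in silhouettes(q,c)[:2]: print(q,r['score'],r['xy'],r['region'].sum())
"
```

```text
[ 0.59967581 -0.16404636  0.34268284] [ 0.65501836 -0.10986248  0.5052375 ]
tin_rect 0.87 [311.5, 156.4] 726
tin_oval 0.9 [319.2, 170.3] 778
tin_square 0.45 [10.8, 84.4] 605
tin_round 0.61 [333.3, 206.9] 832
```

View pics/w1.png

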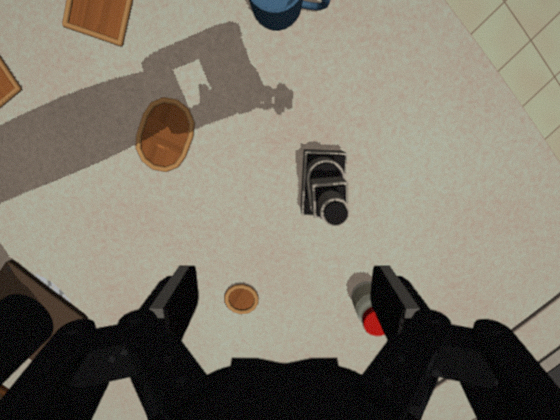

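The wrist view shows the stack at about (325,180), with the round lid near (334,212). The round and oval trays and the jar are also in view.

```bash
python3 - <<'E'
from h import *
import pickle
w=pickle.load(open('w1.pkl','rb')); cs={'wrist':(w,(334,211.5)),'top':(capture('top'),(362,185)),'side':(capture('side'),(311.4,243.6))}
for n,(c,p) in cs.items(): print(n,onplane(c,[p],.176)[0][:2])
t,s=cs['top'][0],cs['side'][0]
pickle.dump((w,t,s),open('v.pkl','wb'))
def up(c,x,y,wd,h,f): return cv2.convertScaleAbs(cv2.resize(c['img'][y:y+h,x:x+wd],None,fx=f,fy=f,interpolation=cv2.INTER_CUBIC),alpha=1.8)
a=up(w,285,135,80,98,6); cv2.imwrite('pics/w1c.png',a)
b=up(t,320,165,65,60,6);cv2.imwrite('pics/t1c.png',b)
o=np.zeros((600,800,3),np.uint8); o[:a.shape[0],:480]=a; b=cv2.resize(b,(312,288)); o[:288,485:797]=b
cv2.imwrite('pics/c1.png',o)
E
```

```text
wrist [ 0.62059322 -0.22361065]
top [ 0.61961427 -0.2266107 ]
side [ 0.62195305 -0.23522419]
```

View pics/c1.png

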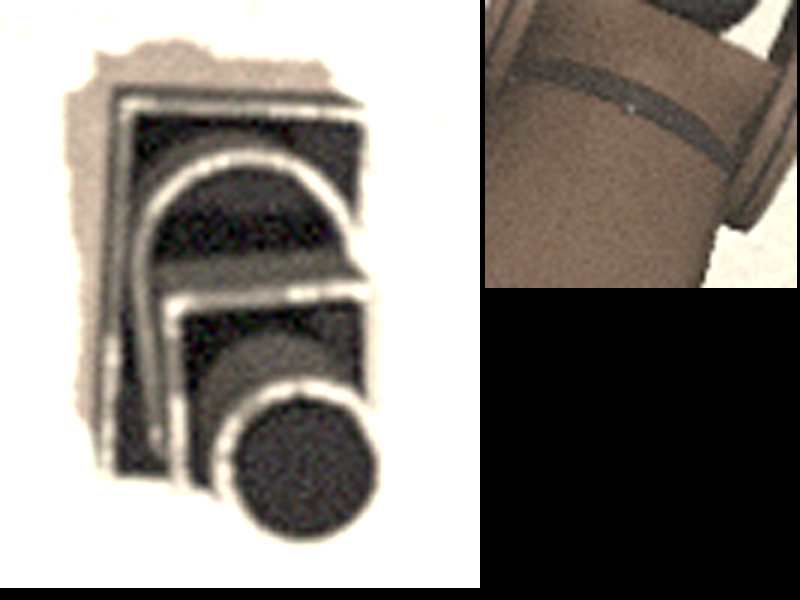

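The crop shows the round lid centred at about (335.0,212.1) in the full picture. The square, oval and rectangular tins are all lined up with the tool axes to within a few degrees.

```bash
python3 - <<'E'
from h import *
import pickle
w,_,_=pickle.load(open('v.pkl','rb'))
p=onplane(w,[(335,212.1)],.176)[0]; print(p)
r=p[:2]; print(plan([*r,.16]), state()['tcp_pos'],state()['eef_rot'].round(3))
E
```

```text
[ 0.6209111  -0.22496703  0.176     ]
[[-0.1052, 0.2286, 0.7321]] [ 0.59962484 -0.16568486  0.34300872] [[ 0.715  0.699  0.001]
 [ 0.699 -0.715 -0.   ]
 [ 0.     0.001 -1.   ]]
```

Request:
apply_moves --pt "-0.105 0.23 0 0 0 0" --pt "-0.105 0.23 0 0 0 0" --pt "-0.105 0.23 0.15 0 0 0" --pt "-0.105 0.23 0.3 0 0 0" --pt "-0.105 0.23 0.4 0 0 0" --pt "-0.105 0.23 0.4 0 0 0" --pt "-0.105 0.23 0.4 0 0 0"

```text
time_s: 5.2
tcp_pos: [0.6212, -0.2258, 0.243]
eef_rot: [[0.715, 0.699, -0.0], [0.699, -0.715, 0.0], [0.0, -0.0, -1.0]]
wrist_force: [-0.4, -0.3, 0.4]
finger_gap: 1.003
grip_force: 0.0
```

```bash
python3 - <<'E'
from h import *
import pickle
w=capture('wrist'); t=capture('top'); pickle.dump((w,t),open('v2.pkl','wb'))
cv2.imwrite('pics/w2.png',cv2.convertScaleAbs(w['img'],alpha=1.6))
print(state()['tcp_pos'])
for z in (.176,): print(proj(w,[[.6209,-.225,z]]))
for r in silhouettes('tin_round',w)[:2]: print(r['score'],r['xy'],r['region'].sum())
E
```

```text
[ 0.62222119 -0.22634312  0.24556426]
[[283.21826338 216.41092699]]
0.81 [285.6, 211.0] 1590
```

View pics/w2.png

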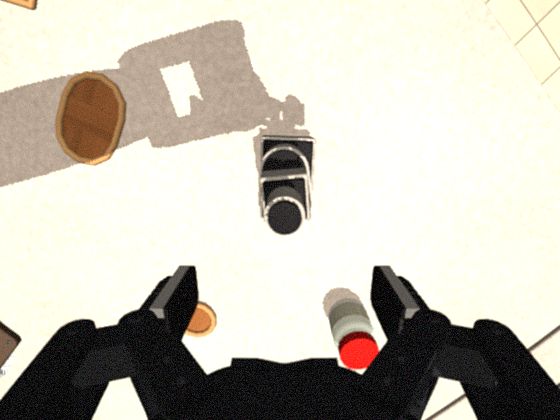

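The round lid is at (285,216), where I predicted it, so I'll descend and grasp.

Request:
apply_moves --pt "0 0 0.1 0 0 0" --pt "0 0 0.2 0 0 0" --pt "0 0 0.28 0 0 0" --pt "0 0 0.332 0 0 0" --pt "0 0 0.332 0 0 0" --pt "0 0 0.332 0 0 0"

```text
time_s: 5.95
tcp_pos: [0.6218, -0.2262, 0.1611]
eef_rot: [[0.715, 0.699, 0.002], [0.699, -0.715, -0.001], [0.001, 0.002, -1.0]]
wrist_force: [-0.1, 0.1, 0.5]
finger_gap: 0.996
grip_force: 0.0
```

Request:
apply_moves --pt "0 0 0 0 0 0" --pt "0 0 0 0 0 0" --pt "0 0 0 0 0 0" --pt "0 0 0 0 0 0" --pt "0 0 0 0 0 0" --pt "0 0 0 0 0 0" --pt "0 0 0 0 0 0" --pt "0 0 0 0 0 0" --pt "0 0 0 0 0 0" --pt "0 0 0 0 0 0" --gripper 1 --force 25

```text
time_s: 6.95
tcp_pos: [0.6211, -0.2258, 0.1595]
eef_rot: [[0.715, 0.699, -0.0], [0.699, -0.715, 0.0], [-0.0, -0.0, -1.0]]
wrist_force: [0.0, 0.2, -0.1]
finger_gap: 0.001
grip_force: 0.0
```

```bash
python3 - <<'E'
from h import *
w=capture('wrist'); t=capture('top'); s=capture('side')
a=w['img']; b=cv2.resize(s['img'][200:320,250:370],None,fx=2,fy=2,interpolation=cv2.INTER_CUBIC)
a[:240,320:560]=b[:240,:240]
cv2.imwrite('pics/w3.png',cv2.convertScaleAbs(a,alpha=1.6))
E
```

```text
(no output)
```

View pics/w3.png

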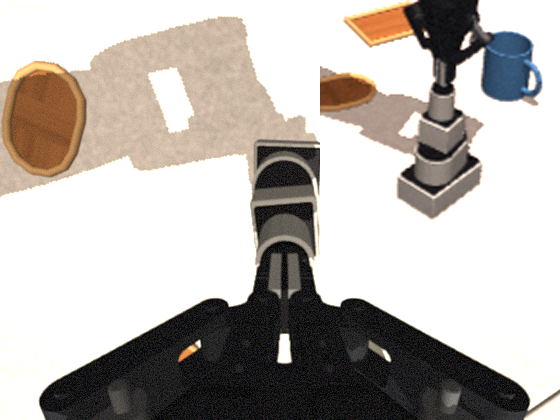

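The fingers shut without touching anything and the stack is undisturbed. I'll project the TCP into each view to see where the fingers really are.

```bash
python3 - <<'E'
from h import *
w=capture('wrist'); t=capture('top'); s=capture('side')
st=state(); p=st['tcp_pos']; print(p, st['finger_gap'])
tip=p-[0,0,.019]
for n,c in (('wrist',w),('side',s),('top',t)):
    print(n,proj(c,[p,tip,[.6209,-.225,.176],[.6209,-.225,.17],[.6209,-.225,.132]]).round(1).tolist())
a=cv2.resize(s['img'][225:275,275:345],None,fx=8,fy=8,interpolation=cv2.INTER_CUBIC)
b=cv2.resize(w['img'][180:340,240:330],None,fx=2.5,fy=2.5,interpolation=cv2.INTER_CUBIC)
o=np.zeros((400,790,3),np.uint8);o[:,:560]=a;o[:400,562:787]=b[:400]
cv2.imwrite('pics/c3.png',cv2.convertScaleAbs(o,alpha=1.8))
E
```

```text
[ 0.62109047 -0.2258194   0.15958428] 0.0024513203723634915
wrist [[284.2, 252.8], [284.2, 240.2], [282.9, 265.1], [282.9, 260.1], [283.1, 234.7]]
side [[310.2, 246.7], [309.8, 252.7], [310.4, 241.3], [310.3, 243.3], [309.5, 255.2]]
top [[360.6, 185.9], [359.3, 187.6], [361.4, 184.5], [361.0, 185.1], [358.5, 188.4]]
```

View pics/c3.png

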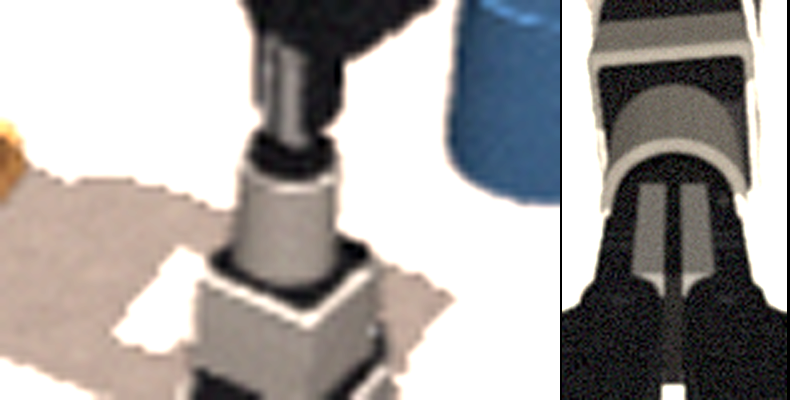

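Request:
apply_moves --pt "0 0 -0.15 0 0 0" --pt "0 0 -0.3 0 0 0" --pt "0 0 -0.32 0 0 0" --pt "0 0 -0.32 0 0 0" --pt "0 0 -0.32 0 0 0"

```text
time_s: 7.75
tcp_pos: [0.6205, -0.2255, 0.238]
eef_rot: [[0.715, 0.699, -0.002], [0.699, -0.715, 0.001], [-0.001, -0.002, -1.0]]
wrist_force: [-0.5, 0.1, -0.5]
finger_gap: -0.001
grip_force: 0.0
```

```bash
python3 - <<'E'
from h import *
w=capture('wrist'); s=capture('side'); t=capture('top')
st=state(); p=st['tcp_pos']; print(p, st['finger_gap'])
def ring(c,z,r): 
    a=np.linspace(0,2*np.pi,60); return proj(c,np.c_[.6209+r*np.cos(a),-.225+r*np.sin(a),np.full(60,z)])
def up(c,x,y,wd,h,f):
    im=cv2.convertScaleAbs(cv2.resize(c['img'][y:y+h,x:x+wd],None,fx=f,fy=f,interpolation=cv2.INTER_CUBIC),alpha=1.6)
    tr=lambda q:(int((q[0]-x+.5)*f),int((q[1]-y+.5)*f))
    R=np.array(st['eef_rot'])
    for dz,col in ((0,(0,255,0)),(.019,(0,0,255))):
        P=[tr(q) for q in proj(c,[p+R@[0,0,dz]-R[:,0]*.011,p+R@[0,0,dz]+R[:,0]*.011,p+R@[0,0,dz]-R[:,1]*.011,p+R@[0,0,dz]+R[:,1]*.011])]
        cv2.line(im,P[0],P[1],col,1); cv2.line(im,P[2],P[3],col,1)
    for q in ring(c,.170,.017): cv2.circle(im,tr(q),1,(255,0,255),-1)
    for q in ring(c,.132,.017): cv2.circle(im,tr(q),1,(255,255,0),-1)
    return im
a=up(s,280,205,65,75,8); b=up(w,240,170,100,120,2.7)
o=np.zeros((600,800,3),np.uint8); o[:600,:520]=a; o[:b.shape[0],525:525+b.shape[1]]=b
cv2.imwrite('pics/c4.png',o)
E
```

```text
[ 0.62017936 -0.22534828  0.23710559] 0.0010587515088614167
```

View pics/c4.png

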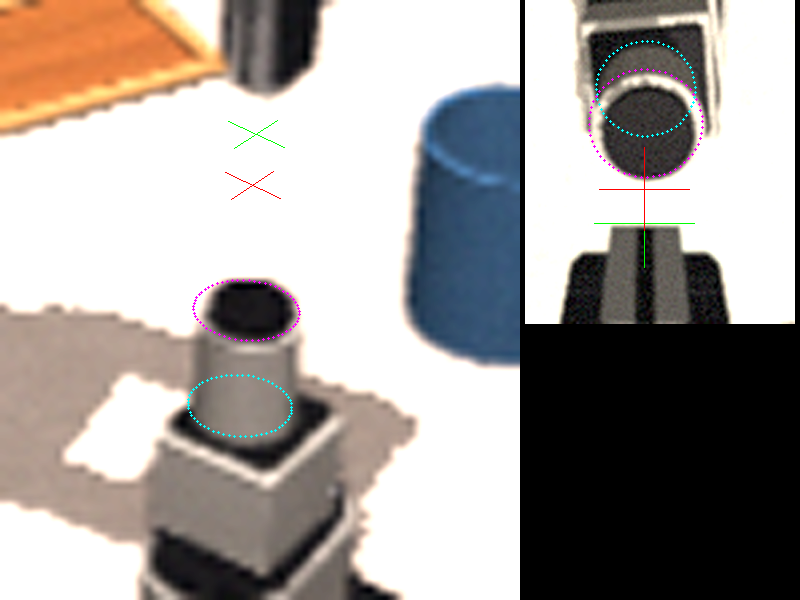

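The picture shows the real fingertips about 38–40 mm higher than the reported TCP implies, so they sit roughly 19 mm behind it. The tin itself is where predicted. I'll check the tip offset numerically against the wrist pixels: shut tip at row ~254, open inner tip corners at columns 197 and 372, row 266.

```bash
python3 - <<'E'
from h import *
w=capture('wrist'); s=capture('side'); st=state(); p=st['tcp_pos']; R=np.array(st['eef_rot'])
for dx in (0,.006,.011,.017):
  for dz in (.019,0,-.019,-.025):
    print(dx,dz,proj(w,[p+R@[dx,0,dz]]).round(0).tolist(),proj(w,[p+R@[dx,.0425,dz-.013]]).round(0).tolist(),proj(s,[p+R@[dx,0,dz]]).round(1).tolist())
print(proj(w,[[.6209,-.225,.176]]), (268/8+280-.5,95/8+205-.5))
g=cv2.cvtColor(w['img'],cv2.COLOR_BGR2GRAY); print(g[235:275:2,270].tolist(), g[235:275:2,284].tolist())
E
```

```text
0 0.019 [[285.0, 241.0]] [[354.0, 249.0]] [[311.2, 227.5]]
0 0 [[285.0, 253.0]] [[362.0, 263.0]] [[311.7, 221.1]]
0 -0.019 [[285.0, 269.0]] [[371.0, 281.0]] [[312.1, 214.6]]
0 -0.025 [[285.0, 274.0]] [[374.0, 288.0]] [[312.3, 212.6]]
0.006 0.019 [[285.0, 232.0]] [[355.0, 240.0]] [[312.7, 226.5]]
0.006 0 [[285.0, 244.0]] [[362.0, 253.0]] [[313.1, 220.2]]
0.006 -0.019 [[285.0, 258.0]] [[372.0, 270.0]] [[313.6, 213.7]]
0.006 -0.025 [[285.0, 264.0]] [[375.0, 276.0]] [[313.8, 211.7]]
0.011 0.019 [[285.0, 225.0]] [[355.0, 232.0]] [[313.9, 225.7]]
0.011 0 [[285.0, 236.0]] [[363.0, 245.0]] [[314.4, 219.4]]
0.011 -0.019 [[285.0, 250.0]] [[373.0, 261.0]] [[314.8, 213.0]]
0.011 -0.025 [[285.0, 255.0]] [[376.0, 267.0]] [[315.0, 210.9]]
0.017 0.019 [[285.0, 216.0]] [[356.0, 223.0]] [[315.3, 224.8]]
0.017 0 [[285.0, 226.0]] [[364.0, 235.0]] [[315.8, 218.5]]
0.017 -0.019 [[285.0, 239.0]] [[374.0, 250.0]] [[316.3, 212.1]]
0.017 -0.025 [[285.0, 244.0]] [[378.0, 255.0]] [[316.4, 210.0]]
[[284.76691803 218.23528281]] (313.0, 216.375)
[183, 187, 189, 185, 184, 188, 191, 189, 188, 188, 176, 169, 156, 146, 87, 48, 48, 48, 53, 59] [35, 141, 184, 184, 189, 182, 191, 190, 189, 125, 0, 2, 22, 11, 0, 20, 4, 24, 15, 5]
```

That confirms it: when shut, the tips stand about 20 mm behind the reported TCP, with no sideways offset. All heights therefore need 39 mm less. For the round tin I'll use a reported z of 0.122.

Request:
apply_moves --pt "0 0 0 0 0 0" --pt "0 0 0 0 0 0" --pt "0 0 0 0 0 0" --pt "0 0 0 0 0 0" --pt "0 0 0 0 0 0" --pt "0 0 0 0 0 0" --pt "0 0 0 0 0 0" --pt "0 0 0 0 0 0" --gripper -1

```text
time_s: 8.8
tcp_pos: [0.6211, -0.2258, 0.2396]
eef_rot: [[0.715, 0.699, 0.0], [0.699, -0.715, -0.0], [-0.0, 0.0, -1.0]]
wrist_force: [0.5, -0.6, -0.5]
finger_gap: 0.998
grip_force: 0.0
```

Request:
apply_moves --pt "0 0 0.1 0 0 0" --pt "0 0 0.18 0 0 0" --pt "0 0 0.26 0 0 0" --pt "0 0 0.33 0 0 0" --pt "0 0 0.4 0 0 0" --pt "0 0 0.464 0 0 0" --pt "0 0 0.464 0 0 0" --pt "0 0 0.464 0 0 0"

```text
time_s: 9.6
tcp_pos: [0.6211, -0.2259, 0.1234]
eef_rot: [[0.715, 0.699, -0.0], [0.699, -0.715, 0.0], [-0.0, -0.0, -1.0]]
wrist_force: [0.6, -0.0, 1.1]
finger_gap: 1.001
grip_force: 0.0
```

Request:
apply_moves --pt "0 0 0 0 0 0" --pt "0 0 0 0 0 0" --pt "0 0 0 0 0 0" --pt "0 0 0 0 0 0" --pt "0 0 0 0 0 0" --pt "0 0 0 0 0 0" --pt "0 0 0 0 0 0" --pt "0 0 0 0 0 0" --pt "0 0 0 0 0 0" --pt "0 0 0 0 0 0" --gripper 1 --force 25

```text
time_s: 10.6
tcp_pos: [0.6215, -0.226, 0.1245]
eef_rot: [[0.715, 0.699, 0.001], [0.699, -0.715, -0.001], [0.0, 0.001, -1.0]]
wrist_force: [-1.2, 0.6, 4.8]
finger_gap: 0.39
grip_force: 25.4
```

Gap is 0.39 × 85 = 33 mm, so it has the round tin. Lifting.

Request:
apply_moves --pt "0 0 -0.05 0 0 0" --pt "0 0 -0.15 0 0 0" --pt "0 0 -0.28 0 0 0" --pt "0 0 -0.38 0 0 0" --pt "0 0 -0.44 0 0 0" --pt "0 0 -0.44 0 0 0"

```text
time_s: 11.2
tcp_pos: [0.6221, -0.2264, 0.2363]
eef_rot: [[0.715, 0.699, 0.004], [0.699, -0.715, -0.002], [0.001, 0.004, -1.0]]
wrist_force: [0.1, -0.5, -1.0]
finger_gap: 0.39
grip_force: 25.1
```

```bash
cat >> h.py <<'E'
def meas(c,q,z,verbose=True):
    rs=[r for r in silhouettes(q,c) if r['score']>.4]
    if not rs: print(q,'none'); return
    m=rs[0]['region'].astype(np.uint8)
    ct=max(cv2.findContours(m,0,cv2.CHAIN_APPROX_NONE)[0],key=cv2.contourArea).reshape(-1,2)
    w=onplane(c,ct,z)[:,:2]*1000
    (x,y),(a,b),th=cv2.minAreaRect(w.astype(np.float32))
    print(q,round(rs[0]['score'],2),'px',np.round(rs[0]['xy']),'rect',np.round([x,y,a,b,th],1), 'ct rows',ct[:,1].min(),ct[:,1].max())
E
python3 - <<'E'
from h import *
print(state()['tcp_pos'],plan([.36,-.286,.15],-45.6))
w=capture('wrist')
for q in 'tray_round tray_oval tray_square'.split(): meas(w,q,.007)
E
```

```text
[ 0.62209928 -0.22637905  0.23630843] [[-0.917, -0.5636, 0.3415], ('rz', np.float64(-0.0015), 'yaw now', np.float64(-45.67), 'q6 after', np.float64(7.1), 'wrapped 180 option', np.float64(3.9985))]
tray_round none
tray_oval 0.94 px [ 86. 117.] rect [498.8  10.6 123.7  89.6  16.3] ct rows 71 165
tray_square none
```

Request:
apply_moves --pt "-0.1 -0.06 0 0 0 0" --pt "-0.24 -0.15 0 0 0 0" --pt "-0.4 -0.24 0 0 0 0" --pt "-0.56 -0.34 0.1 0 0 0" --pt "-0.7 -0.43 0.2 0 0 0" --pt "-0.82 -0.5 0.3 0 0 0" --pt "-0.9 -0.55 0.4 0 0 0" --pt "-0.917 -0.564 0.5 0 0 0" --pt "-0.917 -0.564 0.54 0 0 0" --pt "-0.917 -0.564 0.54 0 0 0" --pt "-0.917 -0.564 0.54 0 0 0"

```text
time_s: 12.5
tcp_pos: [0.3593, -0.2854, 0.099]
eef_rot: [[0.715, 0.699, 0.0], [0.699, -0.715, -0.0], [0.0, 0.001, -1.0]]
wrist_force: [0.2, 0.8, -0.4]
finger_gap: 0.388
grip_force: 25.2
```

```bash
python3 - <<'E'
from h import *
print(state()['tcp_pos'],plan([.36,-.286,-.004]))
w=capture('wrist')
for q in 'tray_round tin_round'.split(): meas(w,q,.007)
s=capture('side'); 
for q in 'tray_round tray_oval'.split(): meas(s,q,.004)
im=w['img'].copy()
a=np.linspace(0,2*np.pi,60)
for r in (.034,.025):
  for q in proj(w,np.c_[.36+r*np.cos(a),-.286+r*np.sin(a),0*a+.006]): cv2.circle(im,(int(q[0]),int(q[1])),1,(0,255,0),-1)
cv2.imwrite('pics/r1.png',cv2.convertScaleAbs(im,alpha=1.5))
E
```

```text
[ 0.35931429 -0.28539424  0.09904084] [[0.0002, 0.0034, 0.4122]]
tray_round 0.86 px [280. 205.] rect [ 359.4 -282.4   61.3   66.    46.1] ct rows 171 238
tin_round 0.8 px [282. 283.] rect [ 302.1 -341.2  110.    71.6   44.3] ct rows 234 333
tray_round 0.86 px [207. 312.] rect [ 357.2 -290.4   63.2   65.    86.6] ct rows 305 322
tray_oval 0.68 px [258. 248.] rect [497.8   8.3 123.8  94.5  17.6] ct rows 237 255
```

View pics/r1.png

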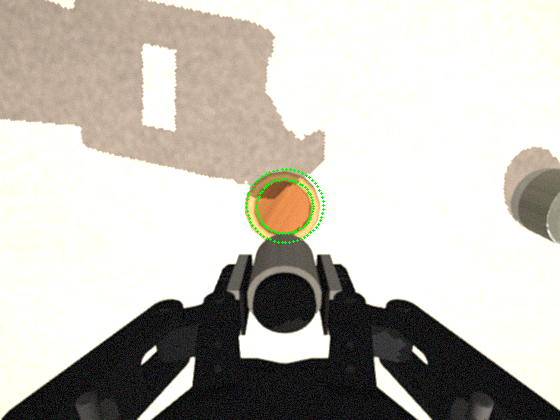

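The tray lies directly below the tin, a pixel or two from the prediction, so I'll lower straight down.

Request:
apply_moves --pt "0 -0.004 0.08 0 0 0" --pt "0 -0.004 0.18 0 0 0" --pt "0 -0.004 0.28 0 0 0" --pt "0 -0.004 0.35 0 0 0" --pt "0 -0.004 0.385 0 0 0" --pt "0 -0.004 0.4 0 0 0" --pt "0 -0.004 0.408 0 0 0" --pt "0 -0.004 0.412 0 0 0" --pt "0 -0.004 0.412 0 0 0"

```text
time_s: 13.7
tcp_pos: [0.3583, -0.285, -0.0037]
eef_rot: [[0.715, 0.699, 0.001], [0.699, -0.715, -0.001], [-0.0, 0.002, -1.0]]
wrist_force: [0.8, 0.5, -0.8]
finger_gap: 0.388
grip_force: 25.2
```

Request:
apply_moves --pt "0 0 0.004 0 0 0" --pt "0 0 0.008 0 0 0" --pt "0 0 0.008 0 0 0"

```text
time_s: 14.0
tcp_pos: [0.3584, -0.2851, -0.0046]
eef_rot: [[0.715, 0.699, 0.0], [0.699, -0.715, -0.0], [-0.0, 0.0, -1.0]]
wrist_force: [-3.6, 3.1, 10.3]
finger_gap: 0.387
grip_force: 26.2
```

Contact at 10 N, so the tin is on the tray floor. Releasing, then raising.

Request:
apply_moves --pt "0 0 -0.003 0 0 0" --pt "0 0 -0.003 0 0 0" --pt "0 0 -0.003 0 0 0" --pt "0 0 -0.003 0 0 0" --pt "0 0 -0.003 0 0 0" --pt "0 0 -0.003 0 0 0" --pt "0 0 -0.003 0 0 0" --pt "0 0 -0.003 0 0 0" --gripper -1

```text
time_s: 14.8
tcp_pos: [0.3578, -0.2844, -0.0057]
eef_rot: [[0.715, 0.699, -0.0], [0.699, -0.715, 0.0], [-0.0, -0.0, -1.0]]
wrist_force: [-0.3, 0.2, 1.1]
finger_gap: 1.001
grip_force: 0.0
```

Request:
apply_moves --pt "0 0 -0.1 0 0 0" --pt "0 0 -0.25 0 0 0" --pt "0 0 -0.4 0 0 0" --pt "0 0 -0.6 0 0 0" --pt "0 0 -0.8 0 0 0" --pt "0 0 -0.8 0 0 0" --pt "0 0 -0.8 0 0 0"

```text
time_s: 15.5
tcp_pos: [0.3585, -0.2852, 0.196]
eef_rot: [[0.715, 0.699, 0.002], [0.699, -0.715, -0.003], [-0.0, 0.004, -1.0]]
wrist_force: [-0.3, 0.4, -0.9]
finger_gap: 1.0
grip_force: 0.0
```

```bash
python3 - <<'E'
from h import *
print(state()['tcp_pos'],plan([.605,-.185,.27],-45.6))
t=capture('top'); w=capture('wrist')
meas(w,'tin_round',.045); meas(w,'tray_round',.007);meas(t,'tin_round',.045)
E
```

```text
[ 0.35846083 -0.2851558   0.19604477] [[0.9852, 0.4038, -0.2946], ('rz', np.float64(-0.0015), 'yaw now', np.float64(-45.67), 'q6 after', np.float64(28.6), 'wrapped 180 option', np.float64(3.9985))]
tin_round 0.65 px [287. 189.] rect [ 360.6 -284.1   39.3   32.1   44.3] ct rows 172 208
tray_round 0.86 px [280. 169.] rect [ 357.7 -285.1   65.5   64.    69.1] ct rows 157 211
tin_round none
```

The round tin is in its tray, within about 3 mm. Next is the square one.

Request:
apply_moves --pt "0.2 0.08 -0.2 0 0 0" --pt "0.4 0.16 -0.3 0 0 0" --pt "0.6 0.24 -0.3 0 0 0" --pt "0.8 0.32 -0.3 0 0 0" --pt "0.95 0.38 -0.3 0 0 0" --pt "0.985 0.4 -0.3 0 0 0" --pt "0.985 0.4 -0.3 0 0 0" --pt "0.985 0.4 -0.3 0 0 0"

```text
time_s: 16.55
tcp_pos: [0.6037, -0.1833, 0.267]
eef_rot: [[0.714, 0.7, -0.004], [0.7, -0.714, 0.001], [-0.002, -0.004, -1.0]]
wrist_force: [0.2, -0.5, 0.4]
finger_gap: 0.999
grip_force: 0.0
```

```bash
python3 - <<'E'
from h import *
import pickle
st=state(); w=capture('wrist'); pickle.dump(w,open('w4.pkl','wb'))
for q,z in (('tin_square',.126),('tin_oval',.082),('tin_rect',.038)): meas(w,q,z)
x,y,wd,h,f=250,130,110,100,7
im=cv2.convertScaleAbs(cv2.resize(w['img'][y:y+h,x:x+wd],None,fx=f,fy=f,interpolation=cv2.INTER_CUBIC),alpha=1.7)
for c in range(0,wd,10): cv2.putText(im,str(x+c),(c*f,8),0,.3,(0,0,255));cv2.line(im,(c*f,10),(c*f,14),(0,0,255))
for r in range(0,h,10): cv2.putText(im,str(y+r),(0,r*f+3),0,.3,(0,0,255))
cv2.imwrite('pics/s1.png',im[:600]); print(st['tcp_pos'],w['xyz'])
E
```

```text
tin_square 0.56 px [324. 204.] rect [ 624.2 -221.4   53.3   46.3   47.9] ct rows 180 229
tin_oval 0.86 px [316. 172.] rect [ 628.9 -202.    47.8   66.7   86.5] ct rows 156 213
tin_rect 0.57 px [305. 157.] rect [ 626.  -224.   106.5   68.7   43.8] ct rows 146 224
[ 0.60368126 -0.18329273  0.2670433 ] [ 0.65958777 -0.12928643  0.42989851]
```

View pics/s1.png

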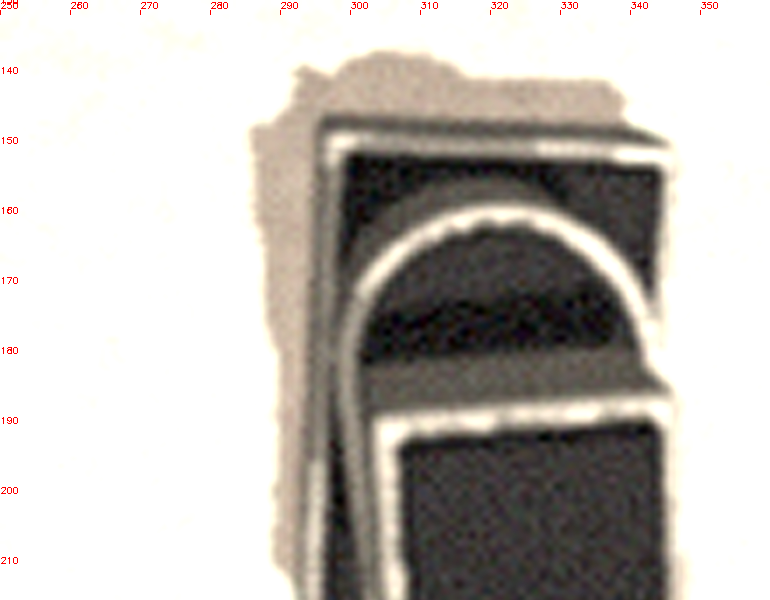

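The square tin's top edge runs from (302.5,189) to (345.5,186.5), and the oval and rectangular rims show behind it.

```bash
python3 - <<'E'
from h import *
import pickle
w=pickle.load(open('w4.pkl','rb')); t=capture('top')
g=cv2.cvtColor(w['img'],cv2.COLOR_BGR2GRAY)
for c in (310,325,338): print(c,g[218:240,c].tolist())
P=onplane(w,[(302.7,188.7),(345.8,186),(304.5,212),(347,228),(306,230)],.126)[:,:2]; print(P.round(4).tolist())
d=P[1]-P[0]; print('len',np.linalg.norm(d),np.degrees(np.arctan2(d[1],d[0])))
e=P[4]-P[0]; print('len',np.linalg.norm(e),np.degrees(np.arctan2(e[1],e[0])))
meas(t,'tin_square',.126);meas(t,'tin_oval',.082);meas(t,'tin_rect',.038)
E
```

```text
310 [28, 33, 36, 23, 20, 28, 25, 20, 22, 28, 60, 113, 157, 178, 178, 176, 175, 174, 178, 174, 176, 182]
325 [39, 27, 22, 26, 36, 34, 33, 30, 30, 51, 67, 36, 58, 119, 163, 180, 180, 177, 178, 178, 179, 180]
338 [29, 31, 36, 37, 32, 26, 27, 33, 62, 127, 169, 170, 177, 175, 176, 175, 174, 173, 172, 179, 176, 177]
[[0.6208, -0.1928], [0.6541, -0.2225], [0.6044, -0.2122], [0.6239, -0.258], [0.5912, -0.228]]
len 0.04467656309231685 -41.80957497820291
len 0.04600296616777463 -130.08162532837198
tin_square none
tin_oval none
tin_rect none
```

```bash
python3 - <<'E'
from h import *
print(state()['tcp_pos'],plan([.6222,-.2253,.081],-42))
E
```

```text
[ 0.60336208 -0.184433    0.26972123] [[-0.0603, 0.1692, 0.755], ('rz', np.float64(-0.0829), 'yaw now', np.float64(-45.73), 'q6 after', np.float64(22.1), 'wrapped 180 option', np.float64(3.9171))]
```

Request:
apply_moves --pt "-0.06 0.169 0 0 0 -0.083" --pt "-0.06 0.169 0.05 0 0 -0.083" --pt "-0.06 0.169 0.2 0 0 -0.083" --pt "-0.06 0.169 0.35 0 0 -0.083" --pt "-0.06 0.169 0.48 0 0 -0.083" --pt "-0.06 0.169 0.58 0 0 -0.083" --pt "-0.06 0.169 0.67 0 0 -0.083" --pt "-0.06 0.169 0.73 0 0 -0.083" --pt "-0.06 0.169 0.753 0 0 -0.083" --pt "-0.06 0.169 0.753 0 0 -0.083" --pt "-0.06 0.169 0.753 0 0 -0.083"

```text
time_s: 18.05
tcp_pos: [0.6235, -0.2251, 0.0826]
eef_rot: [[0.668, 0.744, 0.002], [0.744, -0.668, -0.001], [0.001, 0.002, -1.0]]
wrist_force: [0.5, 1.0, -0.4]
finger_gap: 0.999
grip_force: 0.0
```

Request:
apply_moves --pt "0 0 0 0 0 0" --pt "0 0 0 0 0 0" --pt "0 0 0 0 0 0" --pt "0 0 0 0 0 0" --pt "0 0 0 0 0 0" --pt "0 0 0 0 0 0" --pt "0 0 0 0 0 0" --pt "0 0 0 0 0 0" --pt "0 0 0 0 0 0" --gripper 1 --force 30

```text
time_s: 18.95
tcp_pos: [0.6234, -0.225, 0.0823]
eef_rot: [[0.668, 0.744, 0.002], [0.744, -0.668, -0.001], [0.0, 0.002, -1.0]]
wrist_force: [0.0, 0.4, 5.7]
finger_gap: 0.535
grip_force: 32.1
```

Request:
apply_moves --pt "0 0 -0.04 0 0 0" --pt "0 0 -0.12 0 0 0" --pt "0 0 -0.24 0 0 0" --pt "0 0 -0.36 0 0 0" --pt "0 0 -0.44 0 0 0" --pt "0 0 -0.46 0 0 0" --pt "0 0 -0.46 0 0 0"

```text
time_s: 19.65
tcp_pos: [0.6226, -0.2245, 0.1962]
eef_rot: [[0.668, 0.744, 0.0], [0.744, -0.668, -0.0], [0.0, 0.0, -1.0]]
wrist_force: [0.2, 0.1, -0.8]
finger_gap: 0.532
grip_force: 31.5
```

```bash
python3 - <<'E'
from h import *
s=state();print(s['tcp_pos'],s['finger_gap'],plan([.364,.2835,.197],-17.2))
E
```

```text
[ 0.62259209 -0.22454533  0.19619626] 0.5319977153496181 [[0.8205, -2.1276, -0.0037], ('rz', np.float64(-0.5497), 'yaw now', np.float64(-41.94), 'q6 after', np.float64(55.1), 'wrapped 180 option', np.float64(3.4503))]
```

Request:
apply_moves --pt "0.03 -0.08 0 0 0 0" --pt "0.09 -0.23 0 0 0 0" --pt "0.16 -0.41 0 0 0 0" --pt "0.23 -0.59 0 0 0 0" --pt "0.3 -0.77 0 0 0 0" --pt "0.37 -0.96 0 0 0 0"

```text
time_s: 20.25
tcp_pos: [0.5037, 0.0057, 0.1934]
eef_rot: [[0.669, 0.743, -0.004], [0.743, -0.669, 0.001], [-0.002, -0.004, -1.0]]
wrist_force: [0.2, 1.0, -0.3]
finger_gap: 0.532
grip_force: 31.5
```

Request:
apply_moves --pt "0.07 -0.19 0 0 0 0" --pt "0.14 -0.37 0 0 0 0" --pt "0.21 -0.55 0 0 0 -0.1" --pt "0.28 -0.73 0 0 0 -0.25" --pt "0.34 -0.88 0.1 0 0 -0.4" --pt "0.38 -0.98 0.2 0 0 -0.5" --pt "0.4 -1 0.3 0 0 -0.55" --pt "0.4 -1 0.35 0 0 -0.55" --pt "0.4 -1 0.35 0 0 -0.55"

```text
time_s: 21.15
tcp_pos: [0.3845, 0.2444, 0.1051]
eef_rot: [[0.296, 0.955, -0.007], [0.955, -0.296, -0.003], [-0.005, -0.006, -1.0]]
wrist_force: [-0.8, 0.5, -1.2]
finger_gap: 0.531
grip_force: 31.4
```

```bash
python3 - <<'E'
from h import *
w=capture('wrist')
meas(w,'tray_square',.006);meas(w,'tray_rect',.007);meas(w,'tin_square',.04)
s=state();print(s['tcp_pos'],s['finger_gap'],plan([.364,.2835,-.003],-17.2))
E
```

```text
tray_square 0.6 px [253. 167.] rect [363.3 283.1  80.3  80.1  74.1] ct rows 124 215
tray_rect 0.76 px [507. 168.] rect [596.5 217.5 137.7 103.3  24. ] ct rows 72 248
tin_square 0.7 px [284. 278.] rect [365.4 185.3 115.9  87.8  73.5] ct rows 222 339
[0.38837673 0.24518655 0.10978546] 0.5344670173447843 [[0.1168, -0.1394, 0.451], ('rz', np.float64(-0.0019), 'yaw now', np.float64(-17.28), 'q6 after', np.float64(55.1), 'wrapped 180 option', np.float64(3.9981))]
```

Request:
apply_moves --pt "0.06 -0.07 0 0 0 0" --pt "0.116 -0.141 0 0 0 0" --pt "0.116 -0.141 0.1 0 0 0" --pt "0.116 -0.141 0.2 0 0 0" --pt "0.116 -0.141 0.3 0 0 0" --pt "0.116 -0.141 0.37 0 0 0" --pt "0.116 -0.141 0.42 0 0 0" --pt "0.116 -0.141 0.435 0 0 0" --pt "0.116 -0.141 0.445 0 0 0" --pt "0.116 -0.141 0.445 0 0 0"

```text
time_s: 22.35
tcp_pos: [0.3628, 0.2839, -0.0019]
eef_rot: [[0.296, 0.955, 0.001], [0.955, -0.296, 0.001], [0.001, 0.001, -1.0]]
wrist_force: [0.1, 0.3, -0.9]
finger_gap: 0.534
grip_force: 31.5
```

Request:
apply_moves --pt "0 0 0.003 0 0 0" --pt "0 0 0.006 0 0 0" --pt "0 0 0.006 0 0 0"

```text
time_s: 22.65
tcp_pos: [0.3628, 0.284, -0.0028]
eef_rot: [[0.295, 0.955, 0.001], [0.955, -0.295, 0.0], [0.001, 0.001, -1.0]]
wrist_force: [-0.8, -0.9, 4.1]
finger_gap: 0.535
grip_force: 32.1
```

Light contact on the floor at 4 N. Releasing, and raising high enough to look.

Request:
apply_moves --pt "0 0 0 0 0 0" --pt "0 0 0 0 0 0" --pt "0 0 0 0 0 0" --pt "0 0 0 0 0 0" --pt "0 0 0 0 0 0" --pt "0 0 0 0 0 0" --pt "0 0 0 0 0 0" --gripper -1

```text
time_s: 23.35
tcp_pos: [0.362, 0.2836, -0.0042]
eef_rot: [[0.295, 0.955, -0.0], [0.955, -0.295, -0.0], [-0.0, -0.0, -1.0]]
wrist_force: [-1.0, 0.7, -0.2]
finger_gap: 1.001
grip_force: 0.0
```

Request:
apply_moves --pt "0 0 -0.1 0 0 0" --pt "0 0 -0.25 0 0 0" --pt "0 0 -0.4 0 0 0" --pt "0 0 -0.6 0 0 0" --pt "0 0 -0.75 0 0 0" --pt "0 0 -0.75 0 0 0"

```text
time_s: 23.95
tcp_pos: [0.3656, 0.2855, 0.1904]
eef_rot: [[0.295, 0.955, 0.012], [0.955, -0.295, 0.006], [0.009, 0.01, -1.0]]
wrist_force: [0.3, 0.9, -0.5]
finger_gap: 0.998
grip_force: 0.0
```

```bash
python3 - <<'E'
from h import *
w=capture('wrist')
meas(w,'tray_square',.006);meas(w,'tin_square',.044)
s=state();print(s['tcp_pos'],s['finger_gap'],plan([.6,-.195,.24],-46))
E
```

```text
tray_square 0.67 px [284. 167.] rect [363.1 283.   82.3  81.   72.8] ct rows 154 222
tin_square 0.79 px [283. 192.] rect [364.1 287.1  51.3  45.   73.8] ct rows 169 216
[0.36144883 0.28337141 0.18254808] 1.0014719475615512 [[-1.5464, 1.4766, -0.2298], ('rz', np.float64(0.6404), 'yaw now', np.float64(-17.18), 'q6 after', np.float64(28.0), 'wrapped 180 option', np.float64(-3.3596))]
```

The square tin is centred in its tray. Back to the stack for the oval one.

Request:
apply_moves --pt "-0.1 0.1 -0.1 0 0 0" --pt "-0.24 0.23 -0.2 0 0 0" --pt "-0.38 0.36 -0.23 0 0 0" --pt "-0.52 0.5 -0.23 0 0 0" --pt "-0.66 0.63 -0.23 0 0 0" --pt "-0.8 0.76 -0.23 0 0 0" --pt "-0.94 0.9 -0.23 0 0 0"

```text
time_s: 24.8
tcp_pos: [0.5067, -0.0091, 0.238]
eef_rot: [[0.296, 0.955, -0.005], [0.955, -0.296, 0.001], [-0.0, -0.005, -1.0]]
wrist_force: [0.7, 0.8, -0.6]
finger_gap: 0.999
grip_force: 0.0
```

Request:
apply_moves --pt "-0.14 0.13 0 0 0 0.15" --pt "-0.28 0.27 0 0 0 0.3" --pt "-0.42 0.4 0 0 0 0.45" --pt "-0.54 0.52 0 0 0 0.6" --pt "-0.6 0.57 0 0 0 0.64" --pt "-0.6 0.57 0 0 0 0.64" --pt "-0.6 0.57 0 0 0 0.64" --pt "-0.6 0.57 0 0 0 0.64"

```text
time_s: 25.6
tcp_pos: [0.5985, -0.1914, 0.2394]
eef_rot: [[0.718, 0.696, -0.002], [0.696, -0.718, 0.002], [-0.001, -0.003, -1.0]]
wrist_force: [0.3, -0.3, 0.1]
finger_gap: 1.001
grip_force: 0.0
```

```bash
python3 - <<'E'
from h import *
import pickle
st=state(); w=capture('wrist'); pickle.dump(w,open('w5.pkl','wb'))
for q,z in (('tin_oval',.082),('tin_oval',.088),('tin_rect',.038),('tray_oval',.007)): meas(w,q,z)
u,v=proj(w,[[.622,-.225,.085]])[0]; x,y,wd,h,f=int(u)-60,int(v)-50,120,95,6
im=cv2.convertScaleAbs(cv2.resize(w['img'][y:y+h,x:x+wd],None,fx=f,fy=f,interpolation=cv2.INTER_CUBIC),alpha=1.7)
for c in range(0,wd,10): cv2.putText(im,str(x+c),(c*f,8),0,.3,(0,0,255));cv2.line(im,(c*f,10),(c*f,14),(0,0,255))
for r in range(0,h,10): cv2.putText(im,str(y+r),(0,r*f+3),0,.3,(0,0,255))
cv2.imwrite('pics/o1.png',im[:600]); print(st['tcp_pos'],w['xyz'],st['eef_rot'].round(3).tolist())
E
```

```text
tin_oval 0.89 px [322. 192.] rect [ 625.6 -224.    93.6   54.    51.6] ct rows 151 233
tin_oval 0.89 px [322. 192.] rect [ 626.2 -222.4   91.8   53.    51.6] ct rows 151 233
tin_rect 0.69 px [305. 154.] rect [ 625.9 -224.8  106.2   67.1   43.4] ct rows 141 225
tray_oval 0.67 px [121. 124.] rect [498.3   9.9 123.2  88.6  19.3] ct rows 77 172
[ 0.59854845 -0.19140196  0.23939698] [ 0.6545233  -0.13772114  0.40232322] [[0.718, 0.696, -0.002], [0.696, -0.718, 0.002], [-0.001, -0.003, -1.0]]
```

View pics/o1.png

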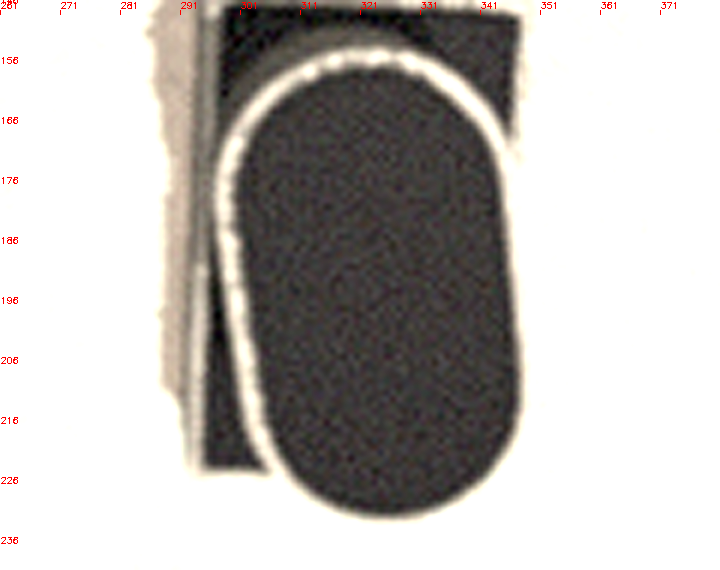

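The oval tin's rim spans rows 152–233 with its axis at about 51.6°. I'll grasp it across its width with the jaw line at −38.4°.

```bash
python3 - <<'E'
from h import *
import pickle
w=pickle.load(open('w5.pkl','rb'))
g=cv2.cvtColor(w['img'],cv2.COLOR_BGR2GRAY)[150:240,290:355]
m=(cv2.GaussianBlur(g,(3,3),0)<60).astype(np.uint8); n,l,s,cen=cv2.connectedComponentsWithStats(m)
k=l[42,34]; yy,xx=np.nonzero(l==k); ctr=onplane(w,np.c_[xx+290,yy+150],.088)[:,:2]*1000
print(s[k],cv2.minAreaRect(ctr.astype(np.float32)),ctr.mean(0))
print(plan([.6245,-.2253,.034],-38.4))
E
```

```text
[  11    8   46   74 2766] ((625.0829467773438, -224.6940460205078), (82.45661163330078, 46.05158996582031), 53.31235885620117) [ 625.77487069 -223.81219277]
[[-0.0205, 0.166, 0.8286], ('rz', np.float64(-0.167), 'yaw now', np.float64(-45.92), 'q6 after', np.float64(18.6), 'wrapped 180 option', np.float64(3.833))]
```

Request:
apply_moves --pt "-0.017 0.166 0 0 0 -0.187" --pt "-0.017 0.166 0.1 0 0 -0.187" --pt "-0.017 0.166 0.25 0 0 -0.187" --pt "-0.017 0.166 0.4 0 0 -0.187" --pt "-0.017 0.166 0.54 0 0 -0.187" --pt "-0.017 0.166 0.66 0 0 -0.187" --pt "-0.017 0.166 0.75 0 0 -0.187" --pt "-0.017 0.166 0.8 0 0 -0.187" --pt "-0.017 0.166 0.825 0 0 -0.187" --pt "-0.017 0.166 0.825 0 0 -0.187" --pt "-0.017 0.166 0.825 0 0 -0.187"

```text
time_s: 26.95
tcp_pos: [0.6262, -0.226, 0.0362]
eef_rot: [[0.61, 0.793, 0.002], [0.793, -0.61, -0.001], [0.0, 0.003, -1.0]]
wrist_force: [0.1, -0.7, 0.9]
finger_gap: 1.0
grip_force: 0.0
```

Request:
apply_moves --pt "0 0 0 0 0 0" --pt "0 0 0 0 0 0" --pt "0 0 0 0 0 0" --pt "0 0 0 0 0 0" --pt "0 0 0 0 0 0" --pt "0 0 0 0 0 0" --pt "0 0 0 0 0 0" --pt "0 0 0 0 0 0" --pt "0 0 0 0 0 0" --gripper 1 --force 45

```text
time_s: 27.85
tcp_pos: [0.626, -0.226, 0.036]
eef_rot: [[0.61, 0.793, 0.002], [0.793, -0.61, -0.001], [0.0, 0.002, -1.0]]
wrist_force: [-0.2, 0.7, 4.7]
finger_gap: 0.629
grip_force: 51.0
```

```bash
python3 - <<'E'
from h import *
s=state();print(s['tcp_pos'],s['finger_gap'],s['eef_rot'].round(3).tolist())
E
```

```text
[ 0.62599102 -0.22603254  0.03599859] 0.6290136946018744 [[0.61, 0.793, 0.002], [0.793, -0.61, -0.001], [0.0, 0.002, -1.0]]
```

Request:
apply_moves --pt "0 0 -0.04 0 0 0" --pt "0 0 -0.12 0 0 0" --pt "0 0 -0.24 0 0 0" --pt "0 0 -0.36 0 0 0" --pt "0 0 -0.4 0 0 0" --pt "0 0 -0.4 0 0 0"

```text
time_s: 28.45
tcp_pos: [0.6258, -0.2259, 0.1361]
eef_rot: [[0.61, 0.793, 0.003], [0.793, -0.61, -0.001], [0.0, 0.003, -1.0]]
wrist_force: [1.0, 0.2, -2.8]
finger_gap: 0.624
grip_force: 50.3
```

```bash
python3 - <<'E'
from h import *
s=state();print(s['tcp_pos'],s['finger_gap'],plan([.4985,.011,.1],-71.6))
E
```

```text
[ 0.62580386 -0.22589445  0.13610581] 0.6240903605862311 [[0.4406, -0.9818, 0.1418], ('rz', np.float64(0.7563), 'yaw now', np.float64(-37.57), 'q6 after', np.float64(72.9), 'wrapped 180 option', np.float64(-3.2437))]
```

Request:
apply_moves --pt "0.04 -0.08 0 0 0 0" --pt "0.1 -0.22 0 0 0 0.1" --pt "0.17 -0.38 0 0 0 0.22" --pt "0.24 -0.54 0 0 0 0.36" --pt "0.31 -0.7 0 0 0 0.5" --pt "0.37 -0.84 0 0 0 0.64" --pt "0.42 -0.94 0.05 0 0 0.72" --pt "0.44 -0.98 0.1 0 0 0.756" --pt "0.44 -0.98 0.14 0 0 0.756" --pt "0.44 -0.98 0.14 0 0 0.756" --pt "0.44 -0.98 0.14 0 0 0.756"

```text
time_s: 29.55
tcp_pos: [0.4979, 0.0104, 0.0988]
eef_rot: [[0.949, 0.315, -0.001], [0.315, -0.949, 0.0], [-0.001, -0.001, -1.0]]
wrist_force: [-0.3, 0.1, -2.0]
finger_gap: 0.62
grip_force: 50.1
```

```bash
python3 - <<'E'
from h import *
w=capture('wrist'); meas(w,'tray_oval',.006); t=capture('top'); meas(t,'tray_oval',.006)
s=state();print(s['tcp_pos'],s['finger_gap'],plan([.4985,.011,-.004],-71.6))
E
```

```text
tray_oval 0.83 px [284. 169.] rect [524.4  19.   68.   88.2  17.1] ct rows 136 215
tray_oval 0.55 px [180. 293.] rect [363.2 281.4  78.   79.8  73.5] ct rows 270 301
[0.49882585 0.01024523 0.10018745] 0.62134667538312 [[-0.0007, -0.0035, 0.4167], ('rz', np.float64(-0.0009), 'yaw now', np.float64(-71.64), 'q6 after', np.float64(72.9), 'wrapped 180 option', np.float64(3.9991))]
```

Request:
apply_moves --pt "0 -0.002 0.06 0 0 0" --pt "0 -0.002 0.16 0 0 0" --pt "0 -0.002 0.26 0 0 0" --pt "0 -0.002 0.34 0 0 0" --pt "0 -0.002 0.38 0 0 0" --pt "0 -0.002 0.4 0 0 0" --pt "0 -0.002 0.41 0 0 0" --pt "0 -0.002 0.413 0 0 0" --pt "0 -0.002 0.413 0 0 0"

```text
time_s: 30.65
tcp_pos: [0.4987, 0.0113, -0.0028]
eef_rot: [[0.949, 0.316, 0.002], [0.316, -0.949, -0.0], [0.002, 0.001, -1.0]]
wrist_force: [0.6, -0.1, -2.5]
finger_gap: 0.624
grip_force: 50.1
```

Request:
apply_moves --pt "0 0 0.004 0 0 0" --pt "0 0 0.008 0 0 0" --pt "0 0 0.008 0 0 0"

```text
time_s: 30.95
tcp_pos: [0.4984, 0.0114, -0.005]
eef_rot: [[0.949, 0.316, 0.001], [0.316, -0.949, -0.0], [0.001, 0.001, -1.0]]
wrist_force: [-0.6, 0.0, 0.2]
finger_gap: 0.622
grip_force: 50.4
```

Tool weight is coming off. A touch further down, then release.

Request:
apply_moves --pt "0 0 0.003 0 0 0" --pt "0 0 0.003 0 0 0"

```text
time_s: 31.15
tcp_pos: [0.4984, 0.0114, -0.0051]
eef_rot: [[0.949, 0.316, 0.0], [0.316, -0.949, -0.0], [0.0, 0.0, -1.0]]
wrist_force: [-3.3, 0.3, 7.1]
finger_gap: 0.624
grip_force: 51.2
```

Request:
apply_moves --pt "0 0 0 0 0 0" --pt "0 0 0 0 0 0" --pt "0 0 0 0 0 0" --pt "0 0 0 0 0 0" --pt "0 0 0 0 0 0" --pt "0 0 0 0 0 0" --pt "0 0 0 0 0 0" --gripper -1

```text
time_s: 31.85
tcp_pos: [0.4978, 0.0115, -0.0065]
eef_rot: [[0.949, 0.316, -0.0], [0.316, -0.949, 0.0], [-0.0, -0.0, -1.0]]
wrist_force: [0.3, 0.7, 0.5]
finger_gap: 1.001
grip_force: 0.0
```

Request:
apply_moves --pt "0 0 -0.08 0 0 0" --pt "0 0 -0.2 0 0 0" --pt "0 0 -0.4 0 0 0" --pt "0 0 -0.6 0 0 0" --pt "0 0 -0.8 0 0 0" --pt "0 0 -0.8 0 0 0" --pt "0 0 -0.8 0 0 0"

```text
time_s: 32.55
tcp_pos: [0.4988, 0.0113, 0.1954]
eef_rot: [[0.949, 0.316, 0.004], [0.316, -0.949, -0.001], [0.004, 0.002, -1.0]]
wrist_force: [-0.1, -0.0, -1.5]
finger_gap: 1.0
grip_force: 0.0
```

```bash
python3 - <<'E'
from h import *
w=capture('wrist'); meas(w,'tray_oval',.006); meas(w,'tin_oval',.044); meas(w,'tin_rect',.041)
s=state();print(s['tcp_pos'],s['finger_gap'],plan([.605,-.2,.2],-46))
E
```

```text
tray_oval 0.79 px [304. 160.] rect [497.4  10.7 121.1  86.3  16.4] ct rows 134 233
tin_oval 0.83 px [282. 191.] rect [500.2  12.3  90.3  52.6  19.4] ct rows 148 230
tin_rect 0.76 px [515. 149.] rect [ 621.2 -214.1  111.6   86.5   42.5] ct rows 96 204
[0.49650553 0.01170354 0.19122044] 1.0022786415335923 [[0.1442, 0.9405, -0.0376], ('rz', np.float64(-0.5687), 'yaw now', np.float64(-71.59), 'q6 after', np.float64(27.7), 'wrapped 180 option', np.float64(3.4313))]
```

The oval tin is in its tray. Now the rectangular one.

Request:
apply_moves --pt "0.03 0.18 -0.04 0 0 -0.1" --pt "0.06 0.36 -0.04 0 0 -0.2" --pt "0.09 0.54 -0.04 0 0 -0.35" --pt "0.12 0.74 -0.04 0 0 -0.5" --pt "0.144 0.9 -0.04 0 0 -0.57" --pt "0.144 0.94 -0.04 0 0 -0.57" --pt "0.144 0.94 -0.04 0 0 -0.57" --pt "0.144 0.94 -0.04 0 0 -0.57"

```text
time_s: 33.55
tcp_pos: [0.6053, -0.199, 0.202]
eef_rot: [[0.719, 0.695, -0.003], [0.695, -0.719, 0.002], [-0.001, -0.003, -1.0]]
wrist_force: [1.1, 0.2, -0.1]
finger_gap: 0.998
grip_force: 0.0
```

```bash
python3 - <<'E'
from h import *
w=capture('wrist'); meas(w,'tin_rect',.038); meas(w,'tin_rect',.044)
g=cv2.cvtColor(w['img'],cv2.COLOR_BGR2GRAY)
u,v=proj(w,[[.623,-.226,.044]])[0].astype(int); print(u,v)
m=(cv2.GaussianBlur(g,(3,3),0)<60).astype(np.uint8); n,l,s,cen=cv2.connectedComponentsWithStats(m)
k=l[v,u]; yy,xx=np.nonzero(l==k); P=onplane(w,np.c_[xx,yy],.044)[:,:2]*1000
print(k,s[k],np.round(sum(map(list,[cv2.minAreaRect(P.astype(np.float32))[0],cv2.minAreaRect(P.astype(np.float32))[1]]),[]),1),cv2.minAreaRect(P.astype(np.float32))[2],P.mean(0))
print(state()['tcp_pos'],plan([.623,-.226,-.008],-46))
E
```

```text
tin_rect none
tin_rect none
313 195
6 [ 287  149   58   87 4441] [ 625.1 -225.2   96.6   57.9] 42.2049446105957 [ 626.52645733 -223.8283681 ]
[ 0.60575412 -0.1984737   0.20338569] [[-0.0271, 0.1277, 0.8454], ('rz', np.float64(0.0033), 'yaw now', np.float64(-45.85), 'q6 after', np.float64(26.1), 'wrapped 180 option', np.float64(-3.9967))]
```

Request:
apply_moves --pt "-0.019 0.131 0 0 0 0.03" --pt "-0.019 0.131 0.1 0 0 0.03" --pt "-0.019 0.131 0.25 0 0 0.03" --pt "-0.019 0.131 0.4 0 0 0.03" --pt "-0.019 0.131 0.52 0 0 0.03" --pt "-0.019 0.131 0.62 0 0 0.03" --pt "-0.019 0.131 0.72 0 0 0.03" --pt "-0.019 0.131 0.8 0 0 0.03" --pt "-0.019 0.131 0.842 0 0 0.03" --pt "-0.019 0.131 0.842 0 0 0.03" --pt "-0.019 0.131 0.842 0 0 0.03"

```text
time_s: 34.8
tcp_pos: [0.6262, -0.2268, -0.0058]
eef_rot: [[0.734, 0.679, 0.001], [0.679, -0.734, -0.001], [0.0, 0.001, -1.0]]
wrist_force: [-0.2, -1.1, 1.3]
finger_gap: 1.0
grip_force: 0.0
```

Request:
apply_moves --pt "0 0 0 0 0 0" --pt "0 0 0 0 0 0" --pt "0 0 0 0 0 0" --pt "0 0 0 0 0 0" --pt "0 0 0 0 0 0" --pt "0 0 0 0 0 0" --pt "0 0 0 0 0 0" --pt "0 0 0 0 0 0" --gripper 1 --force 60

```text
time_s: 35.6
tcp_pos: [0.6271, -0.2277, -0.0046]
eef_rot: [[0.735, 0.678, 0.003], [0.678, -0.735, -0.001], [0.001, 0.003, -1.0]]
wrist_force: [1.3, 0.3, 5.9]
finger_gap: 0.756
grip_force: 70.6
```

Request:
apply_moves --pt "0 0 -0.04 0 0 0" --pt "0 0 -0.12 0 0 0" --pt "0 0 -0.24 0 0 0" --pt "0 0 -0.36 0 0 0" --pt "0 0 -0.44 0 0 0" --pt "0 0 -0.46 0 0 0" --pt "0 0 -0.46 0 0 0"

```text
time_s: 36.3
tcp_pos: [0.6255, -0.227, 0.1084]
eef_rot: [[0.735, 0.678, 0.001], [0.678, -0.735, -0.0], [0.0, 0.001, -1.0]]
wrist_force: [0.1, -1.7, -2.7]
finger_gap: 0.759
grip_force: 69.8
```

```bash
python3 - <<'E'
from h import *
s=state();print(s['tcp_pos'],s['finger_gap'],plan([.5975,.2168,.11],-65.7))
E
```

```text
[ 0.62554419 -0.2269761   0.10844689] 0.758886289701009 [[1.1216, -1.3804, -0.007], ('rz', np.float64(0.4091), 'yaw now', np.float64(-47.29), 'q6 after', np.float64(85.6), 'wrapped 180 option', np.float64(-3.5909))]
```

Request:
apply_moves --pt "0.05 -0.06 0 0 0 0" --pt "0.13 -0.16 0 0 0 0" --pt "0.24 -0.29 0 0 0 0" --pt "0.35 -0.43 0 0 0 0" --pt "0.46 -0.57 0 0 0 0" --pt "0.57 -0.7 0 0 0 0"

```text
time_s: 36.9
tcp_pos: [0.6091, 0.0013, 0.1054]
eef_rot: [[0.735, 0.678, -0.005], [0.678, -0.735, 0.001], [-0.003, -0.004, -1.0]]
wrist_force: [0.8, -0.5, -1.2]
finger_gap: 0.758
grip_force: 69.7
```

Request:
apply_moves --pt "0.11 -0.13 0 0 0 0.05" --pt "0.22 -0.27 0 0 0 0.12" --pt "0.33 -0.41 0 0 0 0.22" --pt "0.43 -0.53 0 0 0 0.32" --pt "0.5 -0.62 0 0 0 0.4" --pt "0.54 -0.67 0 0 0 0.41" --pt "0.55 -0.68 0 0 0 0.41" --pt "0.55 -0.68 0 0 0 0.41" --pt "0.55 -0.68 0 0 0 0.41"

```text
time_s: 37.8
tcp_pos: [0.5967, 0.2157, 0.107]
eef_rot: [[0.912, 0.411, -0.002], [0.411, -0.912, -0.001], [-0.002, -0.0, -1.0]]
wrist_force: [0.4, -0.6, -1.4]
finger_gap: 0.755
grip_force: 69.6
```

```bash
python3 - <<'E'
from h import *
w=capture('wrist'); meas(w,'tray_rect',.006); meas(w,'tin_rect',.1)
s=state();print(s['tcp_pos'],s['finger_gap'],plan([.5975,.2168,-.0015],-65.7))
E
```

```text
tray_rect 0.58 px [282. 144.] rect [644.  238.3  39.   99.9  24.9] ct rows 123 169
tin_rect 0.63 px [285. 258.] rect [575.9 206.8 144.3  93.6  24.6] ct rows 168 367
[0.59739451 0.21538062 0.1078477 ] 0.7561918166522456 [[0.0029, -0.005, 0.4374], ('rz', np.float64(-0.0027), 'yaw now', np.float64(-65.82), 'q6 after', np.float64(85.6), 'wrapped 180 option', np.float64(3.9973))]
```

Request:
apply_moves --pt "0.006 -0.005 0.06 0 0 0" --pt "0.006 -0.005 0.16 0 0 0" --pt "0.006 -0.005 0.26 0 0 0" --pt "0.006 -0.005 0.34 0 0 0" --pt "0.006 -0.005 0.39 0 0 0" --pt "0.006 -0.005 0.415 0 0 0" --pt "0.006 -0.005 0.428 0 0 0" --pt "0.006 -0.005 0.432 0 0 0" --pt "0.006 -0.005 0.432 0 0 0"

```text
time_s: 38.85
tcp_pos: [0.599, 0.2184, 0.0011]
eef_rot: [[0.912, 0.411, 0.002], [0.411, -0.912, 0.0], [0.002, 0.0, -1.0]]
wrist_force: [-0.7, 0.4, -3.0]
finger_gap: 0.756
grip_force: 69.7
```

Request:
apply_moves --pt "0 0 0.004 0 0 0" --pt "0 0 0.008 0 0 0" --pt "0 0 0.008 0 0 0"

```text
time_s: 39.15
tcp_pos: [0.5984, 0.2183, -0.0016]
eef_rot: [[0.912, 0.411, 0.001], [0.411, -0.912, 0.0], [0.001, 0.0, -1.0]]
wrist_force: [0.1, -0.2, -1.8]
finger_gap: 0.756
grip_force: 69.7
```

Request:
apply_moves --pt "0 0 0.003 0 0 0" --pt "0 0 0.006 0 0 0" --pt "0 0 0.006 0 0 0"

```text
time_s: 39.45
tcp_pos: [0.5984, 0.2183, -0.0016]
eef_rot: [[0.912, 0.411, -0.0], [0.411, -0.912, -0.0], [-0.0, 0.0, -1.0]]
wrist_force: [-3.3, -1.2, 7.4]
finger_gap: 0.754
grip_force: 70.6
```

Contact on the floor. Release, raise, and check.

Request:
apply_moves --pt "0 0 0 0 0 0" --pt "0 0 0 0 0 0" --pt "0 0 0 0 0 0" --pt "0 0 0 0 0 0" --pt "0 0 0 0 0 0" --pt "0 0 0 0 0 0" --gripper -1

```text
time_s: 40.05
tcp_pos: [0.5982, 0.2182, -0.0035]
eef_rot: [[0.912, 0.411, -0.0], [0.411, -0.912, -0.0], [-0.0, -0.0, -1.0]]
wrist_force: [0.9, -0.7, -0.3]
finger_gap: 0.998
grip_force: 0.0
```

Request:
apply_moves --pt "0 0 -0.06 0 0 0" --pt "0 0 -0.15 0 0 0" --pt "0 0 -0.3 0 0 0" --pt "0 0 -0.5 0 0 0" --pt "0 0 -0.7 0 0 0" --pt "0 0 -0.9 0 0 0" --pt "0 0 -1 0 0 0" --pt "0 0 -1 0 0 0" --pt "0 0 -1 0 0 0"

```text
time_s: 40.95
tcp_pos: [0.5982, 0.2183, 0.2478]
eef_rot: [[0.912, 0.411, 0.002], [0.411, -0.912, 0.0], [0.002, 0.0, -1.0]]
wrist_force: [0.6, -0.2, -1.7]
finger_gap: 0.999
grip_force: 0.0
```

```bash
python3 - <<'E'
from h import *
w=capture('wrist'); meas(w,'tray_rect',.006); meas(w,'tin_rect',.041)
t=capture('top'); s=capture('side')
for q in 'oval square round'.split(): meas(t,'tin_'+q,.044); meas(t,'tray_'+q,.006)
def up(c,x,y,wd,h,f): return cv2.resize(c['img'][y:y+h,x:x+wd],(int(wd*f),int(h*f)),interpolation=cv2.INTER_CUBIC)
o=np.zeros((600,800,3),np.uint8)
o[:300,:400]=up(w,0,0,560,420,1/1.4)[:300,:400]
o[:300,400:]=up(t,140,150,267,150,1.5)[:225,:400] if 0 else cv2.resize(up(t,140,150,260,160,2),(400,300))
o[300:,:]=cv2.resize(s['img'][180:335,190:397],(800,600))[:300*2][::1][:600][0:600:2]
cv2.imwrite('pics/fin.png',cv2.convertScaleAbs(o,alpha=1.6))
E
```

```text
tray_rect 0.84 px [288. 137.] rect [598.8 218.  139.2  98.6  24.3] ct rows 123 224
tin_rect 0.88 px [284. 180.] rect [598.5 218.5 105.6  67.   24.2] ct rows 138 221
tin_oval 0.97 px [267. 234.] rect [497.4  11.9  91.8  55.8  22.4] ct rows 222 254
tray_oval 0.77 px [262. 243.] rect [499.4  12.1 116.2  92.5   0.5] ct rows 219 259
tin_square 0.49 px [270. 145.] rect [764.1   7.6  92.7  98.8  86.1] ct rows 131 163
tray_square none
tin_round none
tray_round 0.59 px [370. 291.] rect [ 357.2 -286.    63.7   62.4   89.9] ct rows 278 300
```

View pics/fin.png

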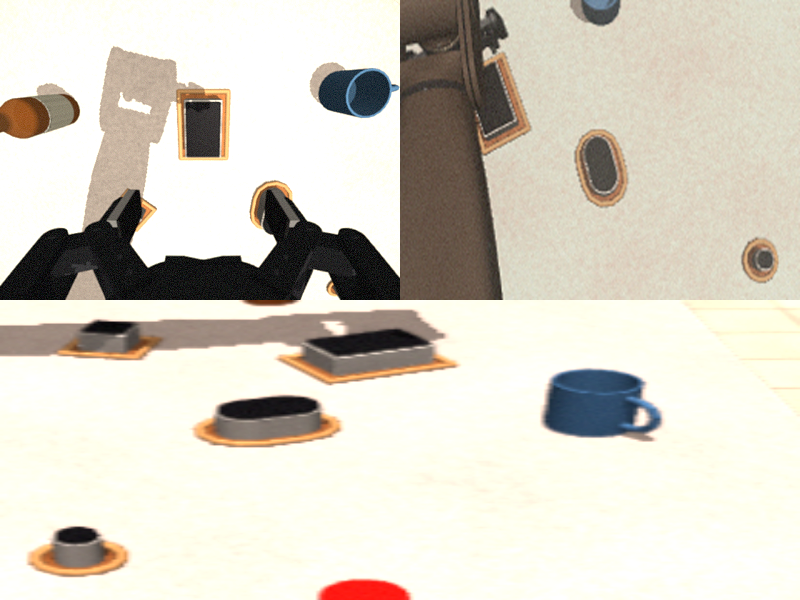

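The final picture shows all four tins flat inside their own trays and the bystanders in place, so I'm handing in.

```bash
python3 -c "
from station import hand_in
print(hand_in())"
```

```text
the job is handed in; nothing more can be done
None
```

I moved all four tins into the trays of their own shape, flat inside the rims, left the bottle, mug and jar untouched, and handed the job in at about 41 s; the hand-in returned no verdict.

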